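# Mount the film reel on the rewinder's slanted spindle

### The job

Pick up the single-flanged film reel and slide it, boss outwards, down along the rewinder's slanted spindle; then, with the reel itself, push the stiff cork-faced drag collar in until it bottoms. Go by feel and gently, never leaning on the spindle or the collar with more than about 2.5 kg of force; leave the reel resting on the spindle and let go, and do not shift the other things on the shelf.

Things in the scene. Friction and masses are not known exactly. Their poses are not given: they have to be found in the camera images.
- reel: Reel: round metal flange 140 mm across, 5 mm thick, lying flat, left or right on the shelf; in its middle stands a steel boss (cylinder 42 mm across, top 42 mm above the underside) to grip across its diameter. An open 17 mm bore runs right through. 0.2 to 0.37 kg. Origin: centre of the underside (flange face); z is the bore axis, pointing out of the boss.
- stand: The rewinder's dark iron stand, fixed to the shelf, base plate 150 x 130 mm and 14 mm thick. Origin: on the shelf surface, 90 mm straight below the root of the spindle; z up. The spindle leans towards the stand's -x. It carries the spindle, the stop sleeve and the drag collar.
- spindle: The slanted round steel spindle, 14 mm thick, rounded tip, leaning 40 degrees from vertical towards the robot's side. Origin: its root; z points up along its axis to the tip, which lies at z = 105 mm. A brass stop sleeve (38 mm across) is clamped round its lower part; its place varies by 20 mm and is not measured.
- drag (a joint): Travel of the cork-faced drag collar (42 mm across), which sits on the sleeve, towards the root: 0 = fully out (as at the start), 0.008 m = bottomed on the sleeve. It slides at a steady resistance of about 6 N, then meets a rubber buffer (about 5 N more per mm, for 5 mm) and stays in. Fully out, its face lies somewhere between z = 44 and 64 mm on the spindle, depending on the sleeve.
- tin: Closed round film tin, 113 mm across, 32 mm high; bystander. Origin: centre of its underside.
- jar: Brown stoneware jar with cork, 86 mm across, 92 mm high; bystander. Origin: centre of its underside.
- clamp: Steel carbon clamp, 100 mm long, with a brass screw 64 mm high; bystander. Origin: underside, middle of the bar.
- focus_knob: Bronze focusing knob, 52 mm across, 36 mm high, standing on its narrow stem; bystander. Origin: centre of its underside.
- crank: Cork-handled brass rewind rod lying on the shelf, 190 mm long, 22 mm thick; bystander. Origin: underside, near its middle; x along it towards the brass end.
- splicer: Flat wood and brass splicing block, 160 x 50 mm, 18 mm high; bystander. Origin: centre of its underside.
Not all that is in view belongs to the job. What is shaped like the reel but blue, purple or turquoise is not meant.

How it is judged:
On the way, in this order (a step that is already met when the one before it is completed fails the run):
1. the reel is threaded on the spindle, at least 15 mm past the tip, before the drag collar has been pushed in (x of reel in the frame of spindle between -0.005 and 0.005 m and y of reel in the frame of spindle between -0.005 and 0.005 m and angle between the z axis of reel and the z axis of spindle, either way round below 0.15 rad and z of reel in the frame of spindle below 0.09 m and value of joint drag below 0.003 m), for 0.05 s.
2. with the reel on the spindle the drag collar is pushed in to the bottom (x of reel in the frame of spindle between -0.005 and 0.005 m and y of reel in the frame of spindle between -0.005 and 0.005 m and angle between the z axis of reel and the z axis of spindle, either way round below 0.15 rad and value of joint drag above 0.007 m), for 0.1 s.
At the end, for the whole second after the job is handed in: The reel hangs at rest on the spindle, released, its bore on the spindle's axis (within 5 mm and 0.15 rad) with the boss outwards, its underside 30 to 62 mm from the spindle's root, and the drag collar pushed in at least 7 of its 8 mm (all of step 2 and z of reel in the frame of spindle between 0.03 and 0.062 m and contact force between reel and stand above 0.3 N and linear speed of reel below 0.02 m/s); the robot touches nothing.
It fails at once if the reel presses on the rewinder with more than 25 N (contact force between reel and stand above 25 N).
It fails at once if the robot's hand presses on the rewinder with more than 25 N (contact force between the fingers and stand above 25 N).
It fails at once if a bystander is shifted by more than 25 mm (distance of any of tin, jar, clamp, focus_knob, crank, splicer from where it was at the start of the episode above 0.025 m).
It also fails if it takes over 48 s, if anything falls off the work surface, if the arm or the gripper's body presses on something with over 40 N, if the wrist force passes 120 N, or if a joint passes its speed limit or range.

### The arm

A 7-joint arm with a two-finger parallel gripper is mounted at the origin on the work surface. World frame = base frame: x ahead of the robot, y to its left, z up, the work surface at z = 0. Lengths are in m, angles in rad, forces in N, time in s.
With the tool pointing down it reaches from about 0.375 to 0.925 m from the base axis. Payload 3.1 kg.
Tool frame: the origin (TCP) lies at the very end of the fingers, on their centre line; the grasp point (between the pads) lies 19 mm behind it; z points along the fingers, y is the line along which they close (so a half turn about z gives the same grasp; the last joint's range is limited). The gripper opens to 85 mm and grips with 20 to 120 N. Pads are 22 mm wide; open, the fingers measure 114 mm over their backs; the gripper's body (76 mm by 85 mm) begins 54 mm behind the grasp point. The pads swing forward as they close: fully open they stand 13 mm farther back than shut.
Start: joints at [1.121, 0.383, 0.044, 1.598, -0.018, 1.161, -0.05], TCP at [0.224, -0.61, 0.231] pointing down, gripper open.
Joint ranges: [-2.61, 2.61], [-0.41, 2.15], [-1.48, 1.57], [0, 2.5], [-1.57, 4.71], [0.05, 1.97], [-2.85, 2.85]. Speed limits (rad/s): [2.79, 2.79, 3.14, 3.14, 3.14, 3.14, 3.14].

### API

Orientations are given as [roll, pitch, yaw] about the fixed x, y, z axes, in that order (R = Rz(yaw) Ry(pitch) Rx(roll)).
In Python, from workcell import state, imaging, arm gives the robot as it stands.
- The arm moves only by the tool move_arm, never from a script. Its argument "plan" is a list that holds one entry, the list of rows, each a list of 5 numbers: the shift along the tool's x, y, z in units of 40 mm (1.0 is 40 mm), then the turn about the tool's z in units of 10 degrees (1.0 is 10 degrees), then the opening in per cent of the stroke, from 0 (shut) to 100 (fully open). A call has 1 to 12 rows; each row is the pose to reach, as a shift and turn from the pose commanded when the call began, along the tool's axes at that moment; what a row does not reach only later rows make up. A row lasts 1/8 s, in which the tool goes at most 62.5 mm and 10.7 degrees, less where a joint would pass 70% of its speed; a pose out of reach is approached as far as the arm can. A call with a gripper value outside its range is refused whole. The fingers move at their own pace and stop on an object; the grip force is fixed at half the most. Time passes only in rows, so rows that repeat a pose let the fingers close. It gives the time, the measured TCP pose, the force, the opening and the grip force at its end, in the units of the state.
- state(): the state, without advancing time (a new reading comes with each control period).
- imaging.get_image(name): name is "side" or "top"; returns (picture, depth): 384x512x3 uint8, blue, green, red; 384x512 float32, m along the optical axis (not along the pixel's ray), 0 where there is no reading.
- imaging.camera_model(name): a dict with "fovy" (degrees; the focal length in pixels is half the picture's height over the tangent of half this angle, whatever the lens; pixels are square), "cx", "cy" (the principal point, pixels), "rvec" (rotation vector, rad) and "tvec" (3), from world to camera coordinates, as OpenCV has them. Camera axes: x right, y down, z forward; pixel columns grow to the right and rows downward; lengths in m; the calibration is good to about 2 mm. A picture is of the moment at which its call begins. camera_model takes no time and is no camera call.
- arm.hand_in(): hands the job in; it is judged then, once.
The state is a dict: "clock": time; "qpos": joint angles; "joint_velocities": joint speeds; "joint_efforts": joint torques, N m; "ee_pos": TCP position; "eef_rot": TCP orientation; "force": force on the tool from outside, world axes, zero at the start; "wrist_torque": the same for the moment, N m; "width": finger opening in m; "grasp_force": force on a finger pad.
Only numpy, scipy, OpenCV 4.12 (cv2) and the standard library are available. Lean on these libraries where they do the work, as an engineer would, in place of code of your own. Each camera call takes 0.05 s, during which the arm holds its last target. There are 200 camera calls.

## Working session

There is one attempt and no reset: what is moved stays moved. The work goes in short steps, Python scripts to look and compute and a tool call to move; the robot and the scene stay as the last step left them, time stands still between calls to the robot, and variables do not carry over. Pictures are saved under pics/ and viewed, at most 12 in all, crops included, and the job is handed in when it is done.

Besides the shell and the picture viewer there is one more tool, called after ">>>" by a JSON object that holds its "method" and its "body", one argument or row to a line. move_arm: Moves the arm, as the interface text tells. Its arguments: {"type":"object","properties":{"plan":{"type":"array"}},"required":["plan"]}

```bash
ls; mkdir -p pics; python3 - <<'E'
from workcell import state, imaging, arm
import cv2,numpy as np
s=state();print(s)
ims=[]
for n in("side","top"):
    p,d=imaging.get_image(n);cv2.imwrite(f"pics/{n}0.png",p);np.save(f"{n}0.npy",d);ims.append(p);print(imaging.camera_model(n))
E
```

```text
pics
{'clock': 0.0, 'qpos': array([ 1.12117861,  0.38385173,  0.04382725,  1.59958369, -0.01790184,
        1.16118271, -0.04991296]), 'joint_velocities': array([-0.00156949,  0.00067457, -0.00015925, -0.00171816,  0.00051169,
        0.00036753, -0.00023974]), 'joint_efforts': array([ 1.79293875e-04, -4.33451128e+01,  1.02432847e+00, -2.49509025e+01,
        1.03981385e-02,  1.13203068e-02, -1.25588721e-05]), 'ee_pos': array([ 0.22366699, -0.60930147,  0.22987174]), 'eef_rot': array([-3.13896314e+00,  1.37983966e-04,  3.51890026e-01]), 'force': array([0.54461307, 0.33957858, 0.38938107]), 'wrist_torque': array([ 0.03400967, -0.0082951 , -0.03804292]), 'grasp_force': 0.0, 'width': 0.0853663577127964}
{'fovy': 42.03514118352164, 'cx': 251.17770345691892, 'cy': 186.25926771817475, 'rvec': array([ 2.0492258 , -0.42582646,  0.23328885]), 'tvec': array([-0.48435145,  0.19804387,  1.68486004])}
{'fovy': 44.6653511566393, 'cx': 259.01412025938725, 'cy': 186.60699827538662, 'rvec': array([ 2.1645316 , -2.11013893,  0.15787592]), 'tvec': array([-0.02456241,  0.52910971,  1.45300168])}
```

View pics/side0.png

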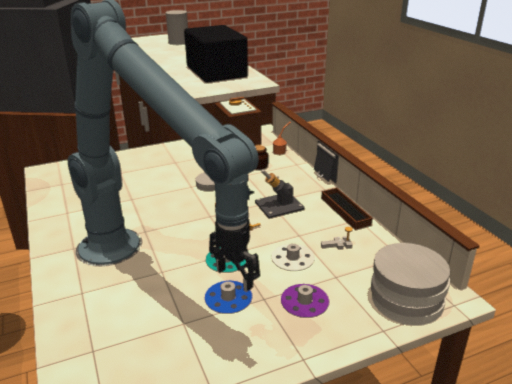

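View pics/top0.png

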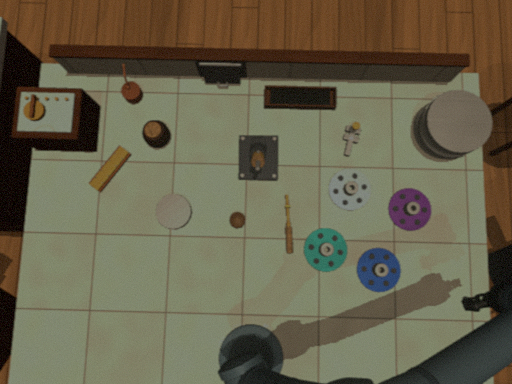

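The candidates in the side view are turquoise (225,258), blue (228,297), purple (305,298) and bare metal (293,256). The bare-metal one is at (350,188) in the top view and fits, since the other three have excluded colours. I'll confirm it with a crop and measure the reel and spindle from depth.

```bash
cat > h.py <<'E'
import numpy as np,cv2
from workcell import state, imaging, arm
def cloud(n,d):
    m=imaging.camera_model(n);H,W=d.shape;f=H/2/np.tan(np.radians(m["fovy"])/2)
    v,u=np.mgrid[:H,:W];c=np.dstack([(u-m["cx"])/f*d,(v-m["cy"])/f*d,d])
    R=cv2.Rodrigues(m["rvec"])[0];w=(c-m["tvec"])@R;w[d<=0]=np.nan;return w
def proj(n,p):
    m=imaging.camera_model(n);f=192/np.tan(np.radians(m["fovy"])/2);K=np.array([[f,0,m["cx"]],[0,f,m["cy"]],[0,0,1.]])
    return cv2.projectPoints(np.atleast_2d(np.float64(p)),m["rvec"],m["tvec"],K,None)[0][:,0]
E
python3 - <<'E'
from h import *
P={n:cloud(n,np.load(n+"0.npy")) for n in("side","top")}
I={n:cv2.imread(f"pics/{n}0.png") for n in P}
c=P["top"][188,350];print("reel approx",c,"side",P["side"][256,275], "table",P["top"][220,60],P["side"][215,60])
for n in P:
    w=P[n];r=np.hypot(w[...,0]-c[0],w[...,1]-c[1])<.085
    for lo,hi in((.003,.012),(.034,.05)):
        q=w[r&(w[...,2]>lo)&(w[...,2]<hi)]
        if len(q)>4:
            (x,y),rad=cv2.minEnclosingCircle(q[:,:2].astype(np.float32));print(n,lo,len(q),x,y,rad,np.median(q,0))
s=P["top"][158,246];print("stand",s)
for n in P:
    w=P[n];m=(abs(w[...,0]-s[0])<.12)&(abs(w[...,1]-s[1]+.02)<.12)
    q=w[m&(w[...,2]>.008)&(w[...,2]<.02)];print(n,"base",len(q),cv2.minAreaRect(q[:,:2].astype(np.float32)))
    for z in np.arange(.05,.19,.01):
        q=w[m&(abs(w[...,2]-z)<.005)]
        if len(q):print(n,round(z,2),len(q),q.mean(0).round(4),np.ptp(q[:,1]).round(4),np.ptp(q[:,0]).round(4))
a=cv2.resize(I["side"][170:320,185:365],None,fx=4,fy=4,interpolation=2);cv2.imwrite("pics/c1.png",a[:600,:800])
E
```

```text
reel approx [ 5.38841839e-01 -3.09243536e-01 -2.73731374e-04] side [ 0.48759672 -0.2879069   0.00363892] table [0.40930778 0.63190141 0.00558063] [-0.13167212  0.2716081  -0.00478467]
side 0.003 447 0.5387907028198242 -0.3106839060783386 0.08421932905912399 [ 0.52652112 -0.32752615  0.00456742]
side 0.034 90 0.5385894775390625 -0.3129445016384125 0.023656871169805527 [ 0.53677132 -0.31755027  0.03966912]
top 0.003 926 0.5380622148513794 -0.30985569953918457 0.08455753326416016 [ 0.53396245 -0.30784327  0.00582026]
top 0.034 113 0.5361328721046448 -0.30770671367645264 0.020817317068576813 [ 0.53530817 -0.30688768  0.0409681 ]
stand [0.62789039 0.03439543 0.01373394]
side base 550 ((0.6067911982536316, -0.017914071679115295), (0.2128959745168686, 0.14231835305690765), 6.958535194396973)
side 0.05 33 [ 0.6578 -0.0303  0.049 ] 0.0353 0.0558
side 0.06 38 [ 0.6524 -0.0304  0.0601] 0.0337 0.0616
side 0.07 36 [ 0.6501 -0.0303  0.0706] 0.0421 0.0716
side 0.08 77 [ 0.6486 -0.0233  0.0804] 0.0522 0.077
side 0.09 40 [ 0.6371 -0.0262  0.0899] 0.0256 0.0714
side 0.1 39 [ 0.635  -0.0215  0.0998] 0.
[... 412 characters left out ...]
, 0.016505084931850433), (0.22646860778331757, 0.2340053766965866), 0.8467990159988403)
top 0.07 5 [ 0.6593 -0.0117  0.0708] 0.0478 0.017
top 0.08 57 [ 0.6696 -0.0063  0.0813] 0.0476 0.0333
top 0.09 68 [ 0.6514 -0.0065  0.0895] 0.0477 0.0611
top 0.1 66 [ 0.6399 -0.0063  0.1003] 0.0467 0.0325
top 0.11 37 [ 0.6378 -0.0088  0.109 ] 0.0395 0.0362
top 0.12 26 [ 0.6072 -0.0078  0.1218] 0.0345 0.0471
top 0.13 56 [ 0.602  -0.0076  0.1304] 0.0364 0.049
top 0.14 67 [ 0.5994 -0.0061  0.1403] 0.0364 0.0252
top 0.15 17 [ 0.5947 -0.0059  0.1482] 0.0156 0.0295
top 0.16 11 [ 0.575  -0.0089  0.1595] 0.0121 0.0161
top 0.17 18 [ 0.565  -0.0069  0.1695] 0.0091 0.0161
top 0.18 1 [ 0.5664 -0.0079  0.1763] 0.0 0.0
```

View pics/c1.png

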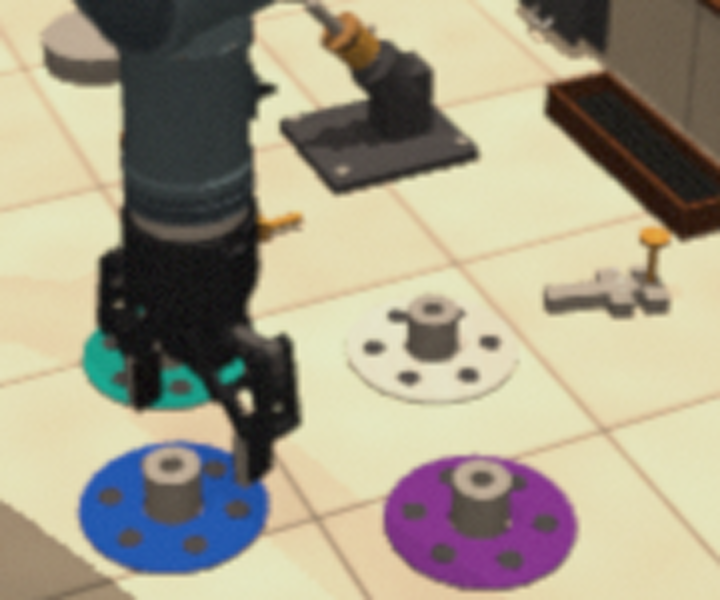

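The crop confirms it: the reel with the pale bare-metal flange, at side (293,256) and crop (432,340), is the one meant. Next I'll refine the stand yaw and spindle axis.

```bash
python3 - <<'E'
from h import *
def ray(n,uv,z):
    m=imaging.camera_model(n);f=192/np.tan(np.radians(m["fovy"])/2);R=cv2.Rodrigues(m["rvec"])[0]
    uv=np.atleast_2d(uv);d=np.c_[(uv[:,0]-m["cx"])/f,(uv[:,1]-m["cy"])/f,np.ones(len(uv))]@R;o=-R.T@m["tvec"]
    return o+d*((z-o[2])/d[:,2])[:,None]
I=cv2.imread("pics/top0.png");g=I.max(2)
m=(g[125:190,230:290]<95).astype(np.uint8)
nn,l,st,ce=cv2.connectedComponentsWithStats(m);k=1+st[1:,4].argmax();v,u=np.nonzero(l==k)
w=ray("top",np.c_[u+230,v+125],.014)[:,:2].astype(np.float32);print("base",len(w),cv2.minAreaRect(w))
S=cv2.imread("pics/side0.png")
a=cv2.resize(np.hstack([I[120:195,220:300],]),None,fx=5,fy=5,interpolation=2)
b=cv2.resize(S[155:225,240:320],None,fx=5,fy=5,interpolation=2)
b=cv2.copyMakeBorder(b,0,25,0,0,0)
cv2.imwrite("pics/c2.png",np.hstack([a,b]))
# spindle model overlay numbers
for yaw in(-.1,0,.1):
  t=np.array([.566,-.008,.1704]);ax=np.array([-np.sin(.698)*np.cos(yaw),-np.sin(.698)*np.sin(yaw),np.cos(.698)])
  print(yaw,proj("top",[t,t-.105*ax]).round(1).tolist(),proj("side",[t,t-.105*ax]).round(1).tolist())
# reel: dark/bright
E
```

```text
base 1662 ((0.6310515999794006, -0.005003497004508972), (0.1511937826871872, 0.1311756670475006), 1.3986479043960571)
-0.1 [[258.0, 167.5], [261.0, 151.5]] [[261.7, 169.2], [279.1, 185.9]]
0 [[258.0, 167.5], [258.8, 151.3]] [[261.7, 169.2], [278.3, 185.0]]
0.1 [[258.0, 167.5], [256.6, 151.4]] [[261.7, 169.2], [277.5, 184.2]]
```

View pics/c2.png

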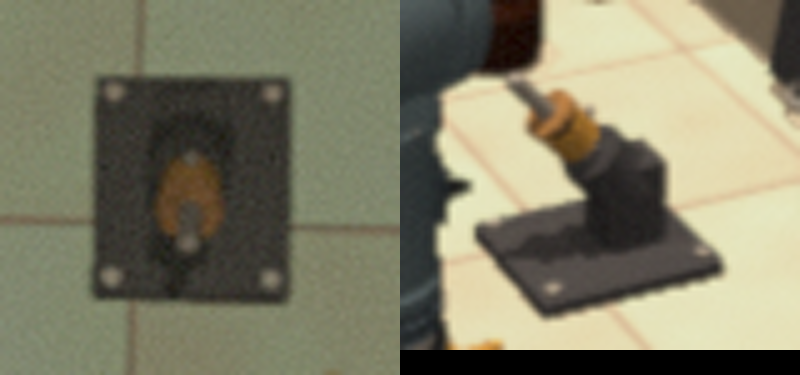

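>>> {"method": "move_arm", "body": {
  "plan": [
    [[1.5,-0.65,0,0.8,90],[3,-1.3,0.3,1.88,80],[4.5,-1.95,0.7,1.88,80],[6,-2.6,1.1,1.88,80],[7.5,-3.25,1.6,1.88,80],[9,-3.9,2.2,1.88,80],[9.93,-4.29,2.75,1.88,80],[9.93,-4.29,2.75,1.88,80],[9.93,-4.29,2.75,1.88,80],[9.93,-4.29,2.75,1.88,80]]
  ]
}}

```text
clock: 1.35
ee_pos: [0.5362, -0.3152, 0.1218]
eef_rot: [3.14, 0.001, 0.02]
force: [-0.1, -0.4, 0.5]
width: 0.0684
grasp_force: 0.0
```

>>> {"method": "move_arm", "body": {
  "plan": [
    [[0.03,-0.08,0.8,0,80],[0.03,-0.08,1.6,0,80],[0.03,-0.08,2.2,0,80],[0.03,-0.08,2.5,0,80],[0.03,-0.08,2.7,0,80],[0.03,-0.08,2.7,0,80],[0.03,-0.08,2.7,0,80]]
  ]
}}

```text
clock: 2.22
ee_pos: [0.5397, -0.3095, 0.0144]
eef_rot: [3.141, -0.002, 0.024]
force: [0.4, 0.5, 0.4]
width: 0.0686
grasp_force: 0.0
```

```bash
python3 - <<'E'
from h import *
s=state();print(s['ee_pos'],s['eef_rot'],s['clock'])
a,_=imaging.get_image("top");b,d=imaging.get_image("side")
A=cv2.resize(a[150:225,310:390],None,fx=5,fy=5,interpolation=2);B=cv2.resize(b[200:275,255:335],None,fx=5,fy=5,interpolation=2)
cv2.imwrite("pics/g1.png",np.hstack([A,B]))
E
```

```text
[ 0.53968953 -0.30953068  0.01438179] [ 3.14060892e+00 -1.77716579e-03  2.35837123e-02] 2.225
```

View pics/g1.png

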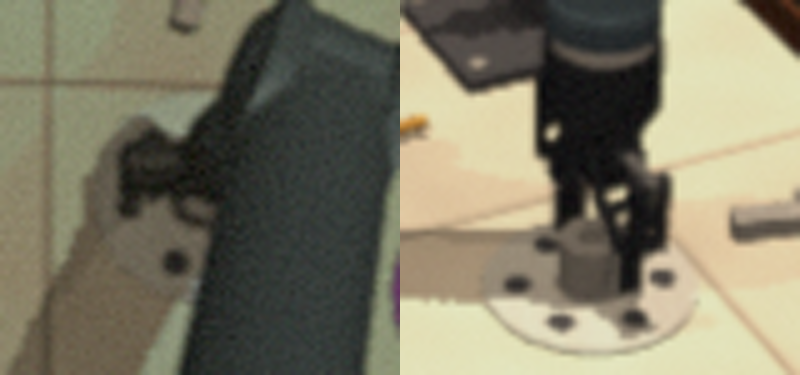

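The fingers straddle the boss, which is at about (590,260) in the right half of the crop. Closing now.

>>> {"method": "move_arm", "body": {
  "plan": [
    [[-0.03,0,0,0,60],[-0.03,0,0,0,30],[-0.03,0,0,0,20],[-0.03,0,0,0,20],[-0.03,0,0,0,20],[-0.03,0,-0.5,0,20],[-0.03,0,-1,0,20],[-0.03,0,-1,0,20]]
  ]
}}

```text
clock: 3.32
ee_pos: [0.5397, -0.31, 0.0561]
eef_rot: [3.139, -0.005, 0.024]
force: [-0.1, -0.0, -2.1]
width: 0.0401
grasp_force: 61.1
```

>>> {"method": "move_arm", "body": {
  "plan": [
    [[-0.1,0,-1.2,0,20],[-0.2,-0.6,-2.4,0,20],[-0.3,-1.8,-3.4,0,20],[-0.4,-3,-3.85,0,20],[-0.5,-4.2,-3.85,0,20],[-0.57,-5.4,-3.85,0,20],[-0.57,-6.6,-3.85,0,20],[-0.57,-7.6,-3.85,0,20],[-0.57,-7.6,-3.85,0,20],[-0.57,-7.6,-3.85,0,20]]
  ]
}}

```text
clock: 4.58
ee_pos: [0.5072, -0.0062, 0.207]
eef_rot: [3.141, 0.001, 0.024]
force: [-0.1, -0.8, -1.9]
width: 0.04
grasp_force: 61.4
```

```bash
cat > look.py <<'E'
import sys
from h import *
s=state();print({k:np.round(s[k],4) for k in('ee_pos','eef_rot','clock','force','width','wrist_torque')})
b,d=imaging.get_image("side");t,dt=imaging.get_image("top");np.savez(sys.argv[1],b=b,d=d,t=t,dt=dt)
p=s['ee_pos']
def pose(w,lab):
    q=w[(np.hypot(w[...,0]-p[0],w[...,1]-p[1])<.085)]
    return q
B=cv2.resize(b[130:205,215:295],None,fx=5,fy=5,interpolation=2);T=cv2.resize(t[130:205,220:300],None,fx=5,fy=5,interpolation=2)
cv2.imwrite(f"pics/{sys.argv[1]}.png",np.hstack([T,B]))
E
python3 look.py a1
```

```text
{'ee_pos': array([ 0.5072, -0.0062,  0.207 ]), 'eef_rot': array([3.1407e+00, 7.0000e-04, 2.3900e-02]), 'clock': np.float64(4.575), 'force': array([-0.0687, -0.7516, -1.8633]), 'width': np.float64(0.04), 'wrist_torque': array([-0.0414,  0.0081, -0.0418])}
```

View pics/a1.png

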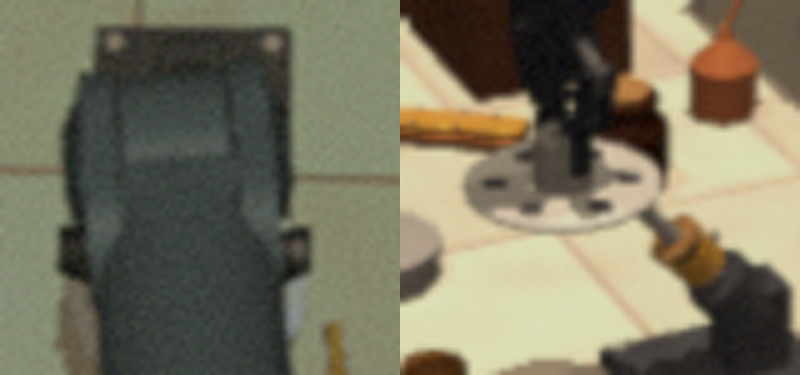

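>>> {"method": "move_arm", "body": {
  "plan": [
    [[0,0,0.2,0,20],[0,0,0.35,0,20],[0,0,0.45,0,20],[0,0,0.55,0,20],[0,0,0.6,0,20]]
  ]
}}

```text
clock: 5.3
ee_pos: [0.5073, -0.0058, 0.1844]
eef_rot: [3.141, 0.001, 0.023]
force: [-8.0, -0.3, 10.6]
width: 0.0401
grasp_force: 62.7
```

```bash
python3 -c "
from h import *
s=state();print(s['ee_pos'],s['force'],s['wrist_torque'])"
```

```text
[ 0.50726171 -0.00580434  0.18439015] [-7.95009025 -0.26093226 10.63677947] [-0.10030948  1.00977657 -0.05445919]
```

>>> {"method": "move_arm", "body": {
  "plan": [
    [[-0.03,0,0.03,0,20],[-0.06,0,0.07,0,20],[-0.06,0,0.07,0,20]]
  ]
}}

```text
clock: 5.68
ee_pos: [0.507, -0.0059, 0.1834]
eef_rot: [3.141, -0.004, 0.023]
force: [-3.7, -0.1, 9.6]
width: 0.04
grasp_force: 62.0
```

>>> {"method": "move_arm", "body": {
  "plan": [
    [[-0.02,0,0.05,0,20],[-0.04,0,0.1,0,20],[-0.05,0,0.15,0,20],[-0.05,0,0.15,0,20]]
  ]
}}

```text
clock: 6.18
ee_pos: [0.5043, -0.0072, 0.1769]
eef_rot: [3.14, -0.002, 0.022]
force: [-5.4, -2.3, 8.1]
width: 0.0399
grasp_force: 60.0
```

>>> {"method": "move_arm", "body": {
  "plan": [
    [[-0.03,0,0.07,0,20],[-0.05,0,0.14,0,20],[-0.06,0,0.21,0,20],[-0.07,0,0.28,0,20],[-0.07,0,0.28,0,20]]
  ]
}}

```text
clock: 6.8
ee_pos: [0.5009, -0.0076, 0.1651]
eef_rot: [3.139, -0.001, 0.022]
force: [-4.7, -3.1, 7.1]
width: 0.0402
grasp_force: 60.6
```

```bash
python3 look.py a2
```

```text
{'ee_pos': array([ 0.5009, -0.0076,  0.1651]), 'eef_rot': array([ 3.1393e+00, -1.0000e-03,  2.1600e-02]), 'clock': np.float64(6.8), 'force': array([-4.6612, -3.1048,  7.0895]), 'width': np.float64(0.0402), 'wrist_torque': array([-0.5295,  0.5197, -0.2018])}
```

View pics/a2.png

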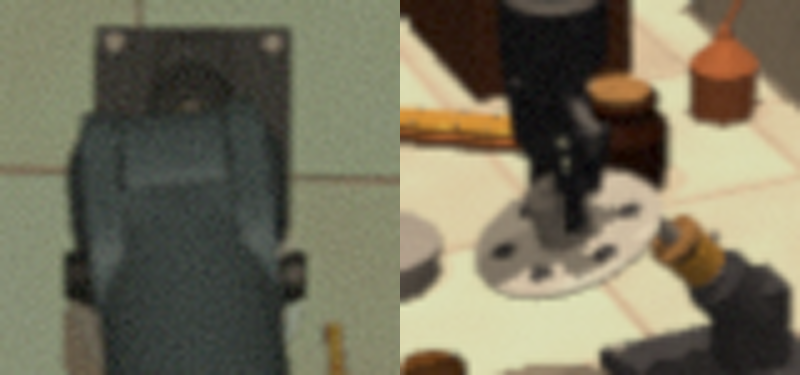

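The reel is pivoting in the grip, with the flange visibly tilted around (570,240) in the right half. I'll continue to about 40°.

>>> {"method": "move_arm", "body": {
  "plan": [
    [[-0.03,0,0.08,0,20],[-0.03,0,0.16,0,20],[-0.03,0,0.24,0,20],[-0.03,0,0.32,0,20],[-0.01,0,0.4,0,20],[0,0,0.46,0,20],[0,0,0.46,0,20]]
  ]
}}

```text
clock: 7.78
ee_pos: [0.4999, -0.0077, 0.1459]
eef_rot: [3.139, 0.001, 0.022]
force: [-5.3, -2.5, 6.1]
width: 0.0402
grasp_force: 60.8
```

```bash
cat > tilt.py <<'E'
import sys
from h import *
s=state();print({k:np.round(s[k],4) for k in('ee_pos','clock','force','width')})
b,d=imaging.get_image("side");w=cloud("side",d);p=s['ee_pos'];np.savez(sys.argv[1],b=b,d=d)
near=(np.linalg.norm(w-(p+[0,0,.0]),axis=-1)<.09)&(b.min(2)>95)&(b.max(2).astype(int)-b.min(2)<60)
Q=w[near];rng=np.random.default_rng(0);best=None
for _ in range(600):
    a=Q[rng.choice(len(Q),3,False)];n=np.cross(a[1]-a[0],a[2]-a[0]);L=np.linalg.norm(n)
    if L<1e-4:continue
    n/=L;k=abs((Q-a[0])@n)<.003
    if abs(n[2])>.5 and (best is None or k.sum()>best.sum()):best=k
q=Q[best];c=q.mean(0);n=np.linalg.svd(q-c)[2][2];n*=np.sign(n[2])
# flange centre: circle through the inliers in-plane
e1=np.cross([0,1,0],n);e1/=np.linalg.norm(e1);e2=np.cross(n,e1)
(x,y),r=cv2.minEnclosingCircle(np.c_[(q-c)@e1,(q-c)@e2].astype(np.float32))
C=c+x*e1+y*e2
print(len(Q),len(q),"n",n.round(3),"tilt",np.degrees(np.arctan2(-n[0],n[2])).round(1),"ny deg",np.degrees(n[1]).round(1),"centre top",C.round(4),"r",round(r,4))
E
python3 tilt.py t1
```

```text
{'ee_pos': array([ 0.4999, -0.0077,  0.1459]), 'clock': np.float64(7.775), 'force': array([-5.3007, -2.5052,  6.0886]), 'width': np.float64(0.0402)}
413 302 n [-0.581  0.008  0.814] tilt 35.6 ny deg 0.4 centre top [ 0.5182 -0.0109  0.1398] r 0.074
```

>>> {"method": "move_arm", "body": {
  "plan": [
    [[0,0,0.07,0,20],[0,0,0.14,0,20],[0,0,0.15,0,20],[0,0,0.15,0,20]]
  ]
}}

```text
clock: 8.32
ee_pos: [0.5006, -0.0076, 0.1402]
eef_rot: [3.139, -0.0, 0.022]
force: [-5.1, -2.6, 6.5]
width: 0.0398
grasp_force: 60.8
```

```bash
python3 tilt.py t2
```

```text
{'ee_pos': array([ 0.5006, -0.0076,  0.1402]), 'clock': np.float64(8.325), 'force': array([-5.098 , -2.5926,  6.4609]), 'width': np.float64(0.0398)}
376 270 n [-0.662 -0.011  0.749] tilt 41.5 ny deg -0.6 centre top [ 0.5203 -0.0118  0.1362] r 0.0737
```

>>> {"method": "move_arm", "body": {
  "plan": [
    [[-0.13,0,-0.16,0,20],[-0.26,0,-0.32,0,20],[-0.26,0,-0.32,0,20],[0.1,0,-0.62,0,20],[0.45,0,-0.92,0,20],[0.81,0,-1.22,0,20],[0.81,0,-1.22,0,20],[0.81,0,-1.22,0,20]]
  ]
}}

```text
clock: 9.38
ee_pos: [0.5317, -0.0049, 0.1868]
eef_rot: [-3.142, 0.002, 0.024]
force: [0.3, 0.1, -1.9]
width: 0.04
grasp_force: 60.6
```

```bash
python3 tilt.py t3; python3 look.py a3
```

```text
{'ee_pos': array([ 0.5317, -0.0049,  0.1868]), 'clock': np.float64(9.375), 'force': array([ 0.3462,  0.1077, -1.9103]), 'width': np.float64(0.04)}
386 277 n [-0.641  0.003  0.767] tilt 39.9 ny deg 0.2 centre top [ 0.5524 -0.0111  0.1829] r 0.0726
{'ee_pos': array([ 0.5314, -0.0051,  0.1866]), 'eef_rot': array([3.1415e+00, 2.6000e-03, 2.3900e-02]), 'clock': np.float64(9.425), 'force': array([-0.833 ,  0.2581, -1.8741]), 'width': np.float64(0.0402), 'wrist_torque': array([ 0.015 , -0.0029, -0.013 ])}
```

View pics/a3.png

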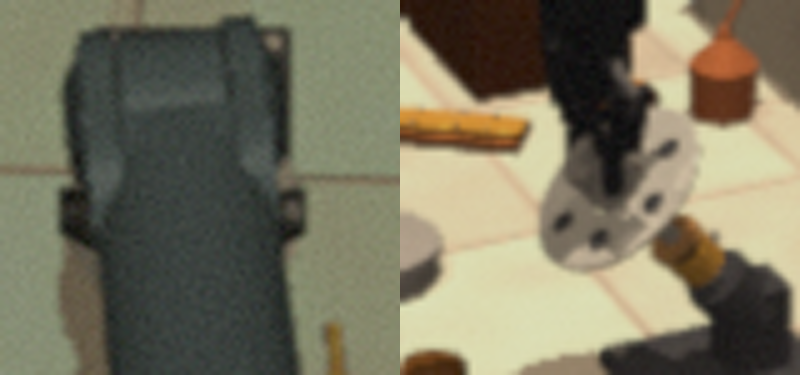

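>>> {"method": "move_arm", "body": {
  "plan": [
    [[0.04,0.06,-0.03,0,20],[0.04,0.06,-0.03,0,20],[0.13,0.06,0.08,0,20],[0.23,0.06,0.2,0,20],[0.28,0.06,0.26,0,20],[0.28,0.06,0.26,0,20]]
  ]
}}

```text
clock: 10.28
ee_pos: [0.544, -0.0071, 0.1768]
eef_rot: [-3.141, 0.001, 0.024]
force: [0.0, 0.5, -1.8]
width: 0.0398
grasp_force: 60.6
```

>>> {"method": "move_arm", "body": {
  "plan": [
    [[0.05,0,0.06,0,20],[0.1,0,0.12,0,20],[0.1,0,0.12,0,20]]
  ]
}}

```text
clock: 10.65
ee_pos: [0.5477, -0.0071, 0.172]
eef_rot: [-3.142, 0.001, 0.024]
force: [-0.9, -0.9, -2.9]
width: 0.0398
grasp_force: 60.6
```

Almost no force at the nominal tip position. I'll keep advancing and feeling.

>>> {"method": "move_arm", "body": {
  "plan": [
    [[0.05,0,0.06,0,20],[0.1,0,0.12,0,20],[0.13,0,0.155,0,20],[0.13,0,0.155,0,20]]
  ]
}}

```text
clock: 11.15
ee_pos: [0.5529, -0.0071, 0.1657]
eef_rot: [-3.142, 0.001, 0.024]
force: [-1.3, -0.4, -4.8]
width: 0.0397
grasp_force: 60.8
```

```bash
python3 tilt.py t4
```

```text
{'ee_pos': array([ 0.5529, -0.0071,  0.1657]), 'clock': np.float64(11.15), 'force': array([-1.3433, -0.4394, -4.8265]), 'width': np.float64(0.0397)}
372 280 n [-0.631 -0.019  0.775] tilt 39.1 ny deg -1.1 centre top [ 0.5718 -0.0122  0.1611] r 0.071
```

>>> {"method": "move_arm", "body": {
  "plan": [
    [[0.04,0,0.09,0,20],[0.1,0,0.16,0,20],[0.16,0,0.23,0,20],[0.22,0,0.305,0,20],[0.22,0,0.305,0,20]]
  ]
}}

```text
clock: 11.82
ee_pos: [0.5626, -0.0067, 0.1538]
eef_rot: [-3.141, -0.001, 0.024]
force: [-0.5, -0.2, -4.1]
width: 0.0396
grasp_force: 60.8
```

```bash
python3 tilt.py t5; python3 look.py a5
```

```text
{'ee_pos': array([ 0.5626, -0.0067,  0.1538]), 'clock': np.float64(11.825), 'force': array([-0.5066, -0.1969, -4.0635]), 'width': np.float64(0.0396)}
380 281 n [-0.644  0.001  0.765] tilt 40.1 ny deg 0.0 centre top [ 0.5826 -0.011   0.1491] r 0.0717
{'ee_pos': array([ 0.5625, -0.0068,  0.1539]), 'eef_rot': array([-3.1415e+00, -7.0000e-04,  2.3700e-02]), 'clock': np.float64(11.875), 'force': array([-0.1641, -0.0765, -4.3288]), 'width': np.float64(0.0402), 'wrist_torque': array([-0.1686,  0.1701, -0.0226])}
```

View pics/a5.png

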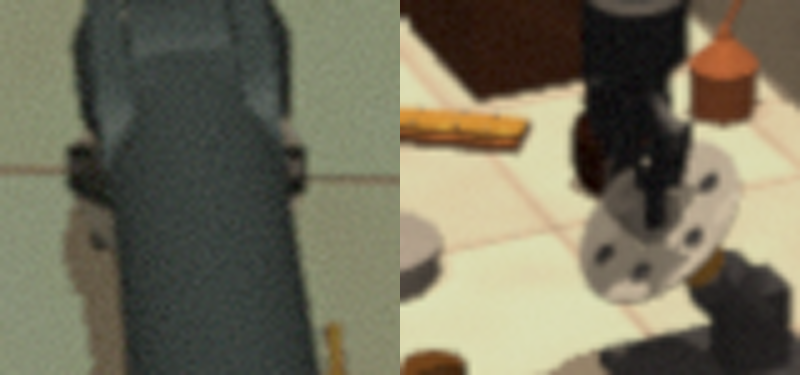

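>>> {"method": "move_arm", "body": {
  "plan": [
    [[0.04,0,0.05,0,20],[0.09,0,0.11,0,20],[0.13,0,0.16,0,20],[0.13,0,0.16,0,20]]
  ]
}}

```text
clock: 12.48
ee_pos: [0.5677, -0.0065, 0.1475]
eef_rot: [-3.141, -0.001, 0.024]
force: [0.0, -0.2, -4.2]
width: 0.0399
grasp_force: 60.8
```

>>> {"method": "move_arm", "body": {
  "plan": [
    [[0.03,0,0.04,0,20],[0.06,0,0.075,0,20],[0.06,0,0.075,0,20]]
  ]
}}

```text
clock: 12.85
ee_pos: [0.57, -0.0065, 0.1447]
eef_rot: [-3.141, -0.001, 0.024]
force: [0.4, -0.5, -2.6]
width: 0.0402
grasp_force: 60.8
```

>>> {"method": "move_arm", "body": {
  "plan": [
    [[0.03,0,0.04,0,20],[0.06,0,0.075,0,20],[0.06,0,0.075,0,20]]
  ]
}}

```text
clock: 13.22
ee_pos: [0.5725, -0.0064, 0.1417]
eef_rot: [-3.141, -0.001, 0.024]
force: [-0.8, -0.4, -2.1]
width: 0.0402
grasp_force: 60.9
```

>>> {"method": "move_arm", "body": {
  "plan": [
    [[0.03,0,0.04,0,20],[0.06,0,0.075,0,20],[0.06,0,0.075,0,20]]
  ]
}}

```text
clock: 13.6
ee_pos: [0.5745, -0.0064, 0.1392]
eef_rot: [3.141, 0.0, 0.024]
force: [-3.7, -0.1, 2.8]
width: 0.0399
grasp_force: 61.7
```

The collar is felt, at about 6 N axial. I'll push on in small steps.

>>> {"method": "move_arm", "body": {
  "plan": [
    [[0.02,0,0.02,0,20],[0.03,0,0.04,0,20],[0.03,0,0.04,0,20]]
  ]
}}

```text
clock: 13.98
ee_pos: [0.576, -0.0065, 0.1373]
eef_rot: [-3.142, -0.001, 0.024]
force: [-2.5, 0.1, 3.5]
width: 0.0402
grasp_force: 61.6
```

>>> {"method": "move_arm", "body": {
  "plan": [
    [[0.02,0,0.02,0,20],[0.03,0,0.04,0,20],[0.03,0,0.04,0,20]]
  ]
}}

```text
clock: 14.35
ee_pos: [0.5774, -0.0064, 0.1356]
eef_rot: [-3.142, -0.001, 0.024]
force: [-2.1, -0.1, 2.5]
width: 0.0399
grasp_force: 61.7
```

>>> {"method": "move_arm", "body": {
  "plan": [
    [[0.01,0,0.02,0,20],[0.03,0,0.03,0,20],[0.03,0,0.03,0,20]]
  ]
}}

```text
clock: 14.72
ee_pos: [0.5783, -0.0064, 0.1344]
eef_rot: [3.142, -0.0, 0.024]
force: [-2.0, -0.9, 3.0]
width: 0.0399
grasp_force: 61.7
```

>>> {"method": "move_arm", "body": {
  "plan": [
    [[0.01,0,0.02,0,20],[0.03,0,0.03,0,20],[0.03,0,0.03,0,20]]
  ]
}}

```text
clock: 15.1
ee_pos: [0.5791, -0.0064, 0.1335]
eef_rot: [3.141, 0.001, 0.024]
force: [-3.8, 0.8, 6.7]
width: 0.0401
grasp_force: 62.1
```

>>> {"method": "move_arm", "body": {
  "plan": [
    [[0.01,0,0.01,0,20],[0.02,0,0.025,0,20],[0.02,0,0.025,0,20]]
  ]
}}

```text
clock: 15.48
ee_pos: [0.5795, -0.0064, 0.133]
eef_rot: [3.141, 0.002, 0.024]
force: [-5.7, 0.1, 9.7]
width: 0.0404
grasp_force: 62.4
```

>>> {"method": "move_arm", "body": {
  "plan": [
    [[0.01,0,0.01,0,20],[0.02,0,0.025,0,20],[0.02,0,0.025,0,20]]
  ]
}}

```text
clock: 15.85
ee_pos: [0.5799, -0.0064, 0.1324]
eef_rot: [3.141, 0.002, 0.023]
force: [-7.9, -1.3, 12.0]
width: 0.0396
grasp_force: 62.7
```

```bash
python3 tilt.py t6
```

```text
{'ee_pos': array([ 0.5799, -0.0064,  0.1324]), 'clock': np.float64(15.85), 'force': array([-7.9141, -1.2929, 12.0091]), 'width': np.float64(0.0396)}
369 271 n [-0.642  0.     0.766] tilt 40.0 ny deg 0.0 centre top [ 0.5993 -0.012   0.1279] r 0.0707
```

>>> {"method": "move_arm", "body": {
  "plan": [
    [[0.01,0,0.015,0,20],[0.02,0,0.025,0,20],[0.02,0,0.025,0,20]]
  ]
}}

```text
clock: 16.27
ee_pos: [0.5804, -0.0064, 0.1319]
eef_rot: [3.141, 0.003, 0.023]
force: [-8.6, -0.1, 15.2]
width: 0.04
grasp_force: 63.0
```

>>> {"method": "move_arm", "body": {
  "plan": [
    [[-0.03,0,-0.03,0,20],[-0.05,0,-0.06,0,20],[-0.05,0,-0.06,0,20]]
  ]
}}

```text
clock: 16.65
ee_pos: [0.5793, -0.0064, 0.1332]
eef_rot: [3.141, 0.001, 0.024]
force: [-3.7, -0.5, 8.6]
width: 0.0398
grasp_force: 62.1
```

>>> {"method": "move_arm", "body": {
  "plan": [
    [[-0.02,0,-0.03,0,20],[-0.05,0,-0.06,0,20],[-0.05,0,-0.06,0,20]]
  ]
}}

```text
clock: 17.02
ee_pos: [0.5769, -0.0063, 0.1337]
eef_rot: [-3.141, 0.002, 0.024]
force: [0.7, 0.4, -1.5]
width: 0.0399
grasp_force: 61.1
```

```bash
python3 tilt.py t7
```

```text
{'ee_pos': array([ 0.5769, -0.0063,  0.1337]), 'clock': np.float64(17.025), 'force': array([ 0.7258,  0.3731, -1.5001]), 'width': np.float64(0.0399)}
375 252 n [-0.638 -0.025  0.77 ] tilt 39.6 ny deg -1.5 centre top [ 0.5965 -0.0123  0.1298] r 0.0705
```

>>> {"method": "move_arm", "body": {
  "plan": [
    [[0,0,0,0,40],[0,0,0,0,60],[0,0,0,0,80],[0,0,0,0,80],[0,0,0,0,80],[0,0,0,0,80]]
  ]
}}

```text
clock: 17.82
ee_pos: [0.5778, -0.0064, 0.135]
eef_rot: [-3.142, -0.0, 0.024]
force: [-1.1, -0.1, 0.4]
width: 0.0683
grasp_force: 0.0
```

```bash
python3 tilt.py t8;python3 look.py a8
```

```text
{'ee_pos': array([ 0.5778, -0.0064,  0.135 ]), 'clock': np.float64(17.825), 'force': array([-1.0704, -0.0535,  0.4083]), 'width': np.float64(0.0683)}
348 238 n [-0.641  0.008  0.768] tilt 39.9 ny deg 0.4 centre top [ 0.5956 -0.0102  0.1278] r 0.0715
{'ee_pos': array([ 0.5777, -0.0064,  0.1349]), 'eef_rot': array([-3.1416e+00, -1.0000e-04,  2.3700e-02]), 'clock': np.float64(17.875), 'force': array([0.7769, 0.142 , 0.1289]), 'width': np.float64(0.0682), 'wrist_torque': array([-0.0112, -0.037 ,  0.012 ])}
```

View pics/a8.png

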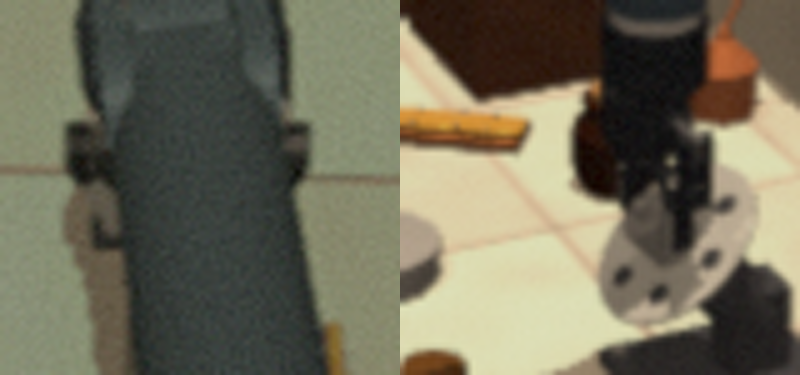

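The reel sits on the spindle, centred near (685,245) in the right half, with the fingers clear. Lifting away.

>>> {"method": "move_arm", "body": {
  "plan": [
    [[0,0,-0.3,0,80],[0,0,-1,0,80],[0,0,-2.2,0,80],[0,0,-3,0,80],[-1.5,0,-3.5,0,80],[-3,0,-3.5,0,80],[-3,0,-3.5,0,80],[-3,0,-3.5,0,80]]
  ]
}}

```text
clock: 18.98
ee_pos: [0.4583, -0.0092, 0.276]
eef_rot: [3.141, -0.003, 0.024]
force: [0.3, 0.2, 0.0]
width: 0.0683
grasp_force: 0.0
```

```bash
cat > fin.py <<'E'
from h import *
s=state();print(s['ee_pos'],s['force'],s['clock'])
b,d=imaging.get_image("side");w=cloud("side",d)
near=(np.linalg.norm(w-[.598,-.008,.128],axis=-1)<.085)&(b.min(2)>95)&(b.max(2).astype(int)-b.min(2)<60)
Q=w[near];n=np.array([-.643,0,.766]);r=Q@n;h=np.histogram(r,np.arange(-.31,-.22,.002));print(h[0])
k=abs(r-h[1][h[0].argmax()]-.001)<.003;q=Q[k];c=q.mean(0);print(np.linalg.svd(q-c)[2][2],"s",np.median(r[k]))
t,_=imaging.get_image("top")
f=lambda i,r,c:cv2.resize(i[r:r+75,c:c+80],None,fx=5,fy=5,interpolation=2)
cv2.imwrite("pics/f1.png",np.hstack([f(t,130,220),f(b,150,230)]))
E
python3 fin.py
```

```text
[ 0.45830959 -0.00922497  0.27601634] [0.31420407 0.20790922 0.00113892] 18.975
[  0   0   0   0   0   0   0   0   8  25  69 125 135  94  37  12   1   1
   0   2   0   0   1   0   2   0   0   2   1   6  17   9   3   5   0   0
   2   2   0   0   0   0   0   0]
[ 0.64509337 -0.00279478 -0.76409864] s -0.2853698226038066
```

View pics/f1.png

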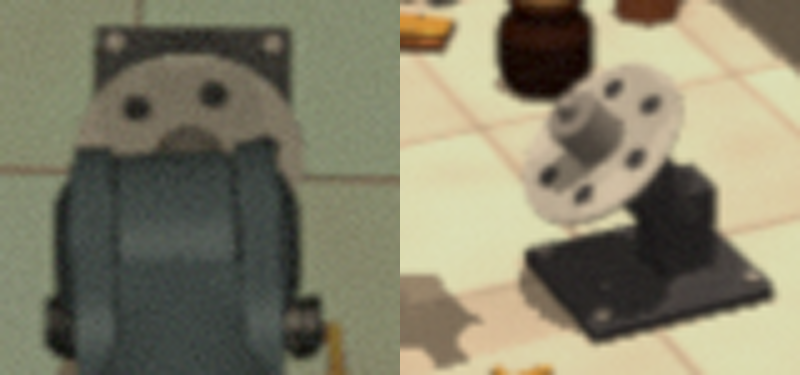

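In the final picture the reel hangs square on the spindle with the boss outwards, at (600,145) in the right half, and the hand is clear. The reel met about 6 N over at least 6.7 mm of slide, then the buffer's rise to about 19 N, which agrees with a bottomed collar.

```bash
python3 -c "
from workcell import arm
print(arm.hand_in())"
```

```text
the job is handed in; nothing more can be done
None
```

I handed the job in with the reel hanging released on the spindle, boss outwards and at rest, and the collar bottomed as far as I could feel; I had no direct reading of its travel, no verdict came back, and the push peaked at about 19 N.

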